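Vent a bleeder tank and lift off its cap of unknown thread hand

TASK

Vent the tank by turning its dial to the middle click, the mark with two ribs, and leave it there; only then unscrew the round cap from the filler neck. Nobody knows whether the cap has a left-hand or a right-hand thread, so feel which way it gives, and finish with the gripper still holding the cap level and still, straight above the neck and about 8 cm higher than where it sat. Leave the tape roll, the screwdriver and the spray can where they are.

Things in the scene. Friction and masses are not known exactly. Their poses are not given: they have to be found in the camera images.
- tank: Grey brake-bleeder tank, fixed, 200 (x) x 300 (y) x 90 mm high; origin at the centre of its underside, z up. On its flat top deck (z = 90 mm) stand the filler neck at its (0, +85) mm and a square aluminium valve block, 64 x 64 x 48 mm high, at its (0, -85) mm, which carries the dial. Nothing else stands on the deck.
- neck_mouth (a point): Centre of the neck's upper end, 131 mm above the bench, under the cap's top; axes as the tank's. The neck is an upright aluminium post of 30 mm diameter with short thread ridges out to 42 mm diameter, on a boss of 48 mm diameter and 15 mm height.
- cap_center (a point): Centre, half-way up, of the loose round black screw cap, 56 mm diameter, 29 mm high, about 80 g, ribbed side, a thin light line across its top along its x axis; z up. On the neck its top is 46 mm and its lower edge 17 mm above the deck, its x axis within 3 degrees of the tank's x.
- cap: The same cap, origin at the centre of its lower edge. Coarse two-start thread of unknown hand: the wrong way it stops dead within about 5 to 12 degrees (a turning gripper then slips round it); the right way, counter-clockwise or clockwise from above, it is free after about 50 degrees and up to 120, then lifts straight up. It need not rise while turned.
- dial (a joint): Angle of the dial, rad, growing clockwise seen from above. Click stops at 0 (mark with one rib, where it starts), 0.7 (two ribs, middle: vent) and 1.4 (three ribs); a spring detent pulls it into the nearest one, with at most about 0.1 N m.
- dial_grip (a point): Centre of the dial's upright grip bar, 46 mm long, 12 mm wide and 24 mm high (its top 80 mm and its foot 56 mm above the deck), on a black disc of 48 mm diameter and 8 mm height. Its x axis runs along the bar towards the pointer end (fine light line on top): it points along the tank's x axis at the middle click and is turned 0.7 rad counter-clockwise from it at the first click.
- tape_roll: Bystander: cardboard tape roll lying flat, 84 mm diameter, 45 mm high; origin at the centre of its underside.
- screwdriver: Bystander: screwdriver lying on the bench beyond the tank; origin on its underside, x along its shaft.
- spray_can: Bystander: upright can, 52 mm diameter, 120 mm high; origin at the centre of its underside.
There are look-alikes about, which are no part of the job. Of the things that look like the cap, the largest one is meant.

How it is judged:
By the outcome, as a careful person would: the job done as asked, in the order asked, and still so for the second after the job is handed in, while the arm keeps its last pose, push and grip.
It also fails if it takes over 53 s, if anything falls off the work surface, if the arm or the gripper's body presses on something with over 40 N, if the wrist force passes 120 N, or if a joint passes its speed limit or range.

ROBOT

A 7-joint arm with a two-finger parallel gripper is mounted at the origin on the work surface. World frame = base frame: x ahead of the robot, y to its left, z up, the work surface at z = 0. Lengths are in m, angles in rad, forces in N, time in s.
With the tool pointing down it reaches from about 0.425 to 1.025 m from the base axis. Payload 9.4 kg.
Tool frame: the origin (TCP) lies on the centre line of the jaws, within the pads' length; the fingertips stand 22 mm ahead of it and the grasp point (between the pads) lies 3 mm ahead of it; z points along the fingers, x is the direction in which the jaws open and shut, and the axes are right-handed (so a half turn about z gives the same grasp; the last joint's range is limited). The gripper opens to 85 mm and grips with 20 to 120 N. Pads are 22 mm wide; open, the fingers measure 114 mm over their backs; the gripper's body (76 mm by 85 mm) begins 54 mm behind the grasp point. The pads swing forward as they close: fully open they stand 13 mm farther back than shut.
Start: joints at [-1.178, 0.599, -0.003, 1.599, 0.002, 0.943, -0.08], TCP at [0.328, 0.646, 0.253] pointing down, gripper open.
Joint ranges: [-2.57, 2.57], [-0.35, 1.97], [-1.29, 1.29], [0.11, 2.56], [-1.05, 4.19], [0.11, 1.86], [-2.63, 2.63]. Speed limits (rad/s): [2.22, 2.22, 3.01, 3.01, 3.14, 3.14, 3.14].

INTERFACE

Orientations are given as a unit quaternion [x, y, z, w].
In Python, from bench import state, get_image, hand_in gives the robot as it stands.
- The arm moves only by the tool send_rows, never from a script. Its arguments are lists of equal length, an entry for each row: "claw": the closure, from -1 (fully open) to 1 (shut), so that 0 is half open; "translation": the shift along the tool's x, y, z in mm, a list of three; "turn": the turn, a rotation vector about the tool's x, y, z in rad, a list of three. A call has 1 to 20 rows; each row shifts and turns the commanded pose from where the row before left it, along the tool's axes as they then stand; what a row does not reach is not made up. A row lasts 1/12 s, in which the tool goes at most 41.7 mm and 7.16 degrees, less where a joint would pass 70% of its speed; a pose out of reach is approached as far as the arm can. A call is refused whole if a number of a shift passes 41.7 or a number of a turn 0.125, either way. A call with a gripper value outside its range is refused whole. The fingers move at their own pace and stop on an object; "force" is the grip in N (left out, the last holds). Time passes only in rows, so rows that do not move let the fingers close. It gives the time, the measured TCP pose, the force and the opening at its end, in the units of the state.
- state(): the state, without advancing time (a new reading comes with each control period).
- get_image(name): name is "scene" or "top" or "wrist"; returns a dict with "image" (420x560x3 uint8, red, green, blue), "vfov" (degrees; the focal length in pixels is half the picture's height over the tangent of half this angle, whatever the lens; pixels are square), "cx", "cy" (the principal point, pixels), "position" and "orientation" of the camera in the world. Camera axes: x right, y down, z forward; pixel columns grow to the right and rows downward; lengths in m; the calibration is good to about 2 mm. A picture is of the moment at which its call begins. There is no depth.
- hand_in(): hands the job in, once; it reports no verdict.
The state is a dict: "t": time; "qpos": joint angles; "joint_velocities": joint speeds; "joint_efforts": joint torques, N m; "ee_pos": TCP position; "tool_rot": TCP orientation; "wrist_force": force on the tool from outside, world axes, zero at the start; "moment": the same for the moment, N m; "opening": finger opening in m.
Only numpy, scipy, OpenCV 4.12 (cv2) and the standard library are available. Lean on these libraries where they do the work, as an engineer would, in place of code of your own. Each camera call takes 0.05 s, during which the arm holds its last target.

## Working session

There is one attempt and no reset: what is moved stays moved. The work goes in short steps, Python scripts to look and compute and a tool call to move; the robot and the scene stay as the last step left them, time stands still between calls to the robot, and variables do not carry over. Pictures are saved under pics/ and viewed, and the job is handed in when it is done.

Besides the shell and the picture viewer there is one more tool, called after ">>>" by a JSON object that holds its "op" and its "data". send_rows: Moves the arm, as the interface text tells. Its arguments: {"type":"object","properties":{"claw":{"type":"array"},"translation":{"type":"array"},"turn":{"type":"array"},"force":{"type":"number"}},"required":["claw","translation","turn"]}

```bash
ls; mkdir -p pics; cat > h.py <<'E'
import numpy as np,cv2,pickle
from scipy.spatial.transform import Rotation as R
from bench import state,get_image
def grab(n,f):
    d=get_image(n); cv2.imwrite(f'pics/{f}.png',d['image'][:,:,::-1]); pickle.dump(d,open(f'pics/{f}.pkl','wb')); return d
def load(f): return pickle.load(open(f'pics/{f}.pkl','rb'))
def ray(d,u,v):
    f=d['image'].shape[0]/2/np.tan(np.radians(d['vfov'])/2)
    r=R.from_quat(d['orientation']).apply([(u-d['cx'])/f,(v-d['cy'])/f,1.]); return np.array(d['position']),r
def atz(d,u,v,z):
    p,r=ray(d,u,v); return p+r*(z-p[2])/r[2]
def proj(d,P):
    f=d['image'].shape[0]/2/np.tan(np.radians(d['vfov'])/2)
    c=R.from_quat(d['orientation']).inv().apply(np.array(P)-d['position']); return f*c[0]/c[2]+d['cx'],f*c[1]/c[2]+d['cy']
def crop(f,x0,y0,x1,y1,s,o):
    im=cv2.imread(f'pics/{f}.png')[y0:y1,x0:x1]; cv2.imwrite(f'pics/{o}.png',cv2.resize(im,None,fx=s,fy=s,interpolation=cv2.INTER_CUBIC))
E
python3 - <<'E'
from h import *
for n in ['top','scene','wrist']:
    d=grab(n,n+'0'); print(n,d['vfov'],d['cx'],d['cy'],d['position'],d['orientation'])
print(state())
E
```

```text
pics
top 56.57997186617093 273.5945476170797 207.20249412461322 [0.56241893 0.06275729 0.92875176] [-0.69905192  0.71422731 -0.02983502  0.01776627]
scene 52.63942706934659 280.9111452554175 208.75708723674651 [ 1.04673501 -0.53491487  0.7308652 ] [ 0.86647651  0.26029169 -0.12745933 -0.40647363]
wrist 71.90014655944711 280.2987874305663 206.1765645536676 [0.26878946 0.67611993 0.37217285] [0.84467783 0.51821752 0.06983437 0.11442518]
{'t': 0.15, 'qpos': array([-1.17770091,  0.59995934, -0.00252285,  1.59990979,  0.00176614,
        0.94287624, -0.07983103]), 'joint_velocities': array([ 4.74111030e-04, -3.01590846e-03,  2.14625335e-03, -3.13140519e-03,
       -3.86252044e-05, -3.74301283e-04,  1.03770924e-03]), 'joint_efforts': array([ 3.03783898e-03, -7.76996899e+01,  1.56683955e+00, -2.58235592e+01,
        1.25036333e-02,  6.80641140e-03, -2.70647547e-05]), 'ee_pos': array([0.32808004, 0.64618188, 0.25261558]), 'tool_rot': array([ 8.52265201e-01,  5.23109641e-01, -4.63636074e-04,  3.40524095e-04]), 'wrist_force': array([0.02912875, 0.3696673 , 0.31941884]), 'moment': array([ 0.02291376,  0.03520699, -0.01472289]), 'opening': 0.08540855953341997}
```

View pics/top0.png

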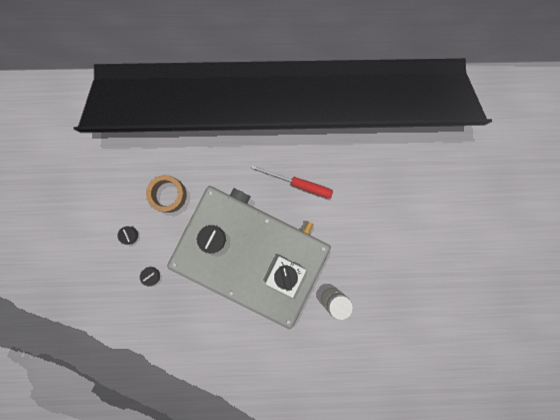

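View pics/scene0.png

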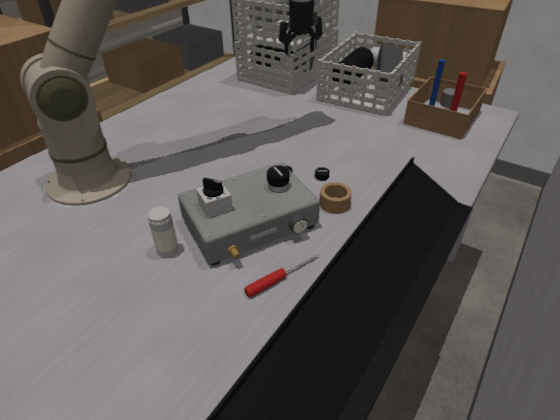

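The top view shows the tank with the large cap near (211,239), and the dial near (286,277). The small look-alike caps are at (128,235) and (150,276).

```bash
python3 - <<'E'
from h import *
crop('top0',155,175,345,335,4,'c1')
E
```

```text
(no output)
```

View pics/c1.png

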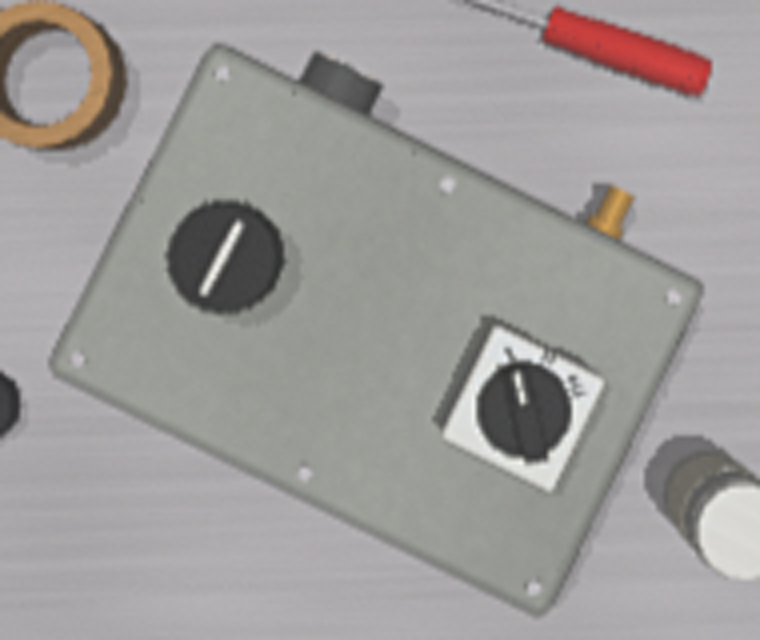

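```bash
python3 - <<'E'
from h import *
d=load('top0')
C=lambda x,y,z:atz(d,155+x/4,175+y/4,z)
c=[C(*p,.09) for p in [(215,48),(700,287),(545,612),(55,367)]]
for i in range(4): print(c[i],np.linalg.norm(c[i]-c[(i+1)%4]))
m=np.mean(c,0); print('centre',m)
y=(c[0]-c[1])+(c[3]-c[2]); y/=np.linalg.norm(y); x=np.array([y[1],-y[0],0]); print('x',x,'ang',np.degrees(np.arctan2(x[1],x[0])))
x2=(c[0]-c[3])+(c[1]-c[2]);print('ang2',np.degrees(np.arctan2(x2[1],x2[0])))
print('cap pred',m+.085*y,'meas',C(226,257,.136)); print('dial pred',m-.085*y,'disc meas',C(524,412,.146))
a,b=C(241,222,.136),C(203,295,.136);print('cap line',np.degrees(np.arctan2(*(a-b)[1::-1])), (a+b)/2)
a,b=C(516,372,.17),C(523,404,.17);print('dial line',np.degrees(np.arctan2(*(a-b)[1::-1])),a)
print('can top',C(740,528,.12))
s=state();r=R.from_quat(s['tool_rot']).as_matrix();print(r)
E
```

```text
[0.66541007 0.18667645 0.09      ] 0.29077093926245856
[ 0.53128336 -0.07131146  0.09      ] 0.1902097229323948
[0.36237574 0.01615255 0.09      ] 0.29008925395921786
[0.49677198 0.27323118 0.09      ] 0.18955349788355846
centre [0.51396029 0.10118718 0.09      ]
x [ 0.88673125 -0.46228529  0.        ] ang -27.534671769629032
ang2 -27.272972675149614
cap pred [0.55325454 0.17655934 0.09      ] meas [0.55348375 0.17549145 0.136     ]
dial pred [0.47466604 0.02581502 0.09      ] disc meas [0.47353768 0.02725798 0.146     ]
cap line -28.290914823532294 [0.55280564 0.17749728 0.136     ]
dial line 11.080218332772327 [0.49545755 0.03174569 0.17      ]
can top [ 0.40915352 -0.08313663  0.12      ]
[[ 4.52712178e-01  8.91656602e-01 -4.34018910e-04]
 [ 8.91655970e-01 -4.52712376e-01 -1.06549867e-03]
 [-1.14654466e-03  9.53686721e-05 -9.99999338e-01]]
```

>>> {"op": "send_rows", "data": {"claw": [-1,-1,-1,-1,-1,-1,-1,-1,-1,-1,-1,-1,-1,-1,-1,-1,-1,-1], "translation": [[-15,13,-1],[-30,25.3,-1],[-30,25.3,-1],[-30,25.3,-1],[-30,25.3,-1],[-30,25.3,-1],[-30,25.3,-1],[-30,25.3,-1],[-30,25.3,-1],[-30,25.3,-1],[-30,25.3,-1],[-30,25.3,-1],[-30,25.3,-1],[-30,25.3,-1],[-30,25.3,-1],[-30,25.3,-1],[-20,17,0],[0,0,0]], "turn": [[0,0,0],[0,0,0],[0,0,0],[0,0,0],[0,0,0],[0,0,0],[0,0,0],[0,0,0],[0,0,0],[0,0,0],[0,0,0],[0,0,0],[0,0,0],[0,0,0],[0,0,0],[0,0,0],[0,0,0],[0,0,0]], "force": 40}}

```text
t: 1.65
ee_pos: [0.4745, 0.023, 0.2695]
tool_rot: [0.854, 0.52, -0.0, 0.001]
wrist_force: [0.3, 0.5, -1.0]
opening: 0.0852
```

>>> {"op": "send_rows", "data": {"claw": [-1,-1,-1,-1,-1,-1,-1], "translation": [[0,0,0],[0,0,0],[0,0,0],[0,0,0],[0,0,0],[0,0,0],[0,0,0]], "turn": [[0,0,-0.115],[0,0,-0.115],[0,0,-0.115],[0,0,-0.115],[0,0,-0.115],[0,0,-0.115],[0,0,0]]}}

```text
t: 2.23
ee_pos: [0.4736, 0.029, 0.2692]
tool_rot: [0.623, 0.782, 0.0, -0.0]
wrist_force: [0.5, -0.8, 0.1]
opening: 0.0851
```

```bash
cat >> h.py <<'E'
def st():
    s=state();m=R.from_quat(s['tool_rot']).as_matrix()
    print('t',s['t'],'pos',s['ee_pos'].round(4),'xang',np.degrees(np.arctan2(m[1,0],m[0,0])).round(2),'tilt',m[:2,2].round(4),'F',s['wrist_force'].round(2),'M',s['moment'].round(3),'op',round(s['opening'],4),'q',s['qpos'].round(2))
    return s,m
def go(P):
    s,m=st(); print('to target, tool mm',(m.T@(np.array(P)-s['ee_pos'])*1000).round(1))
E
python3 - <<'E'
from h import *
go([.4742,.0262,.21]); d=grab('wrist','w1'); grab('top','t1')
print(proj(d,[.4742,.0262,.17]),d['position'])
E
```

```text
t 2.2333 pos [0.4736 0.029  0.2692] xang 102.93 tilt [-0.0002  0.0002] F [ 0.53 -0.79  0.1 ] M [0.065 0.016 0.01 ] op 0.0851 q [-0.11  0.28 -0.09  2.13  0.04  0.73  1.57]
to target, tool mm [-2.9 -0.1 59.2]
(np.float64(277.4626171688075), np.float64(213.82638777537537)) [0.40874389 0.0131289  0.38891188]
```

View pics/w1.png

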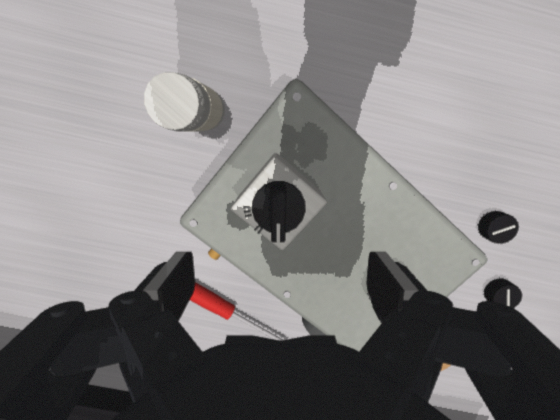

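Wrist view: dial bar is vertical at column ~279, rows ~180–242, between the jaws.

```bash
python3 - <<'E'
from h import *
crop('w1',220,145,340,260,6,'c2')
E
```

```text
(no output)
```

View pics/c2.png

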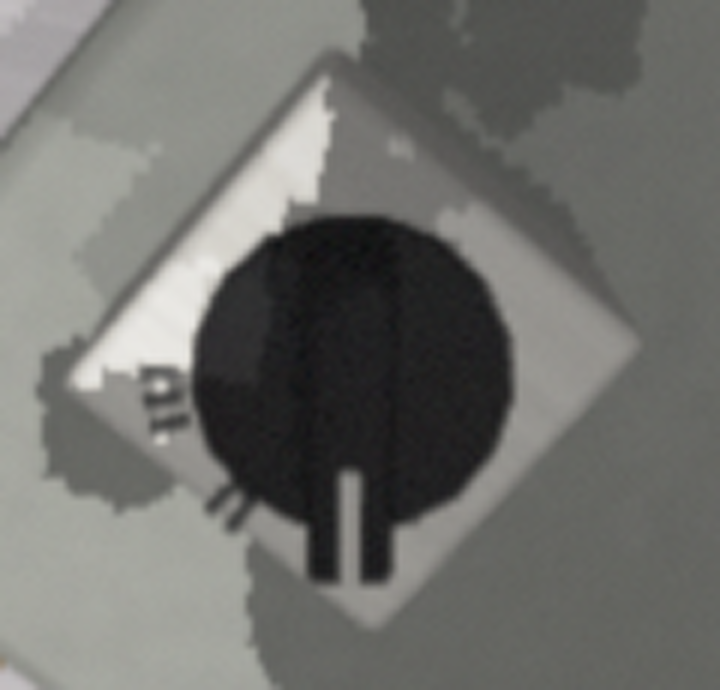

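```bash
python3 - <<'E'
from h import *
d=load('w1')
e=atz(d,220+349/6,145+582/6,.17);q=atz(d,220+349/6,145+470/6,.17);print(e,q,np.degrees(np.arctan2(*(e-q)[1::-1])))
u=np.array([np.cos(np.radians(12.7)),np.sin(np.radians(12.7)),0])
print('centre',e-.023*u,'disc',atz(d,220+353/6,145+375/6,.146))
go(list((e-.023*u)[:2])+[.177])
E
```

```text
[0.49739178 0.03203218 0.17      ] [0.48180143 0.02849499 0.17      ] 12.783041531617512
centre [0.47495449 0.02697572 0.17      ] disc [0.47549123 0.02752638 0.146     ]
t 2.3333 pos [0.4737 0.0288 0.2692] xang 102.4 tilt [-0.0002  0.0002] F [-0.03 -0.08 -0.13] M [ 0.014 -0.049  0.049] op 0.0852 q [-0.11  0.28 -0.08  2.13  0.03  0.73  1.57]
to target, tool mm [-2.1  0.9 92.2]
```

Descend above the bar and close gently.

>>> {"op": "send_rows", "data": {"claw": [-1,-1,-1,-1,-1,0.2,0.2,0.2,0.2], "translation": [[-2,1,15],[0,0,22],[0,0,22],[0,0,18],[0,0,11],[0,0,0],[0,0,0],[0,0,0],[0,0,0]], "turn": [[0,0,0],[0,0,0],[0,0,0],[0,0,0],[0,0,0],[0,0,0],[0,0,0],[0,0,0],[0,0,0]], "force": 30}}

```text
t: 3.08
ee_pos: [0.4757, 0.027, 0.1822]
tool_rot: [0.625, 0.78, 0.001, 0.001]
wrist_force: [-0.1, 0.4, 0.1]
opening: 0.0391
```

```bash
python3 - <<'E'
from h import *
go([.475,.027,.173]); grab('scene','s2');d=grab('wrist','w2')
crop('s2',160,130,360,270,4,'c3')
E
```

```text
t 3.0833 pos [0.4757 0.027  0.1822] xang 102.57 tilt [0.0015 0.0001] F [-0.12  0.37  0.1 ] M [0.017 0.003 0.009] op 0.0391 q [-0.12  0.42 -0.07  2.22  0.06  0.5   1.55]
to target, tool mm [ 0.1 -0.7  9.2]
```

View pics/c3.png

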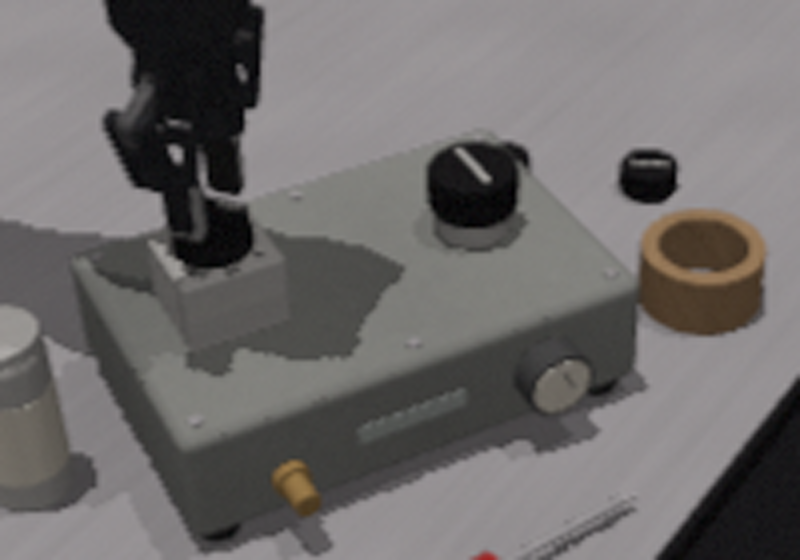

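View pics/w2.png

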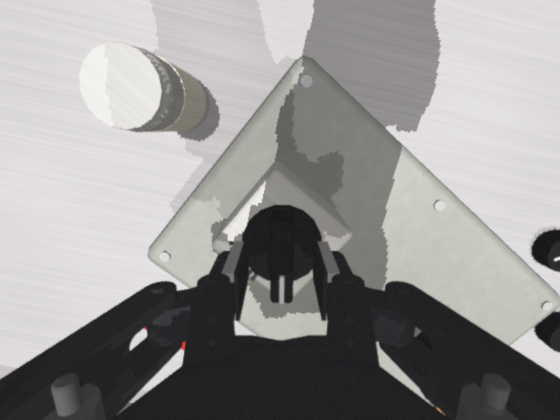

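The jaws straddle the bar (around (281,245)), and the fingertips are clear of the disc. Lower 6 mm and close.

>>> {"op": "send_rows", "data": {"claw": [0.2,0.5,0.9,0.9,0.9,0.9,0.9], "translation": [[0,0,6],[0,0,0],[0,0,0],[0,0,0],[0,0,0],[0,0,0],[0,0,0]], "turn": [[0,0,0],[0,0,0],[0,0,0],[0,0,0],[0,0,0],[0,0,0],[0,0,0]], "force": 40}}

```text
t: 3.77
ee_pos: [0.4749, 0.0273, 0.1753]
tool_rot: [0.625, 0.781, -0.0, -0.0]
wrist_force: [-2.2, 4.5, 1.1]
opening: 0.0109
```

```bash
python3 - <<'E'
from h import *
st()
E
```

```text
t 3.7667 pos [0.4749 0.0273 0.1753] xang 102.64 tilt [-0.0005  0.0003] F [-2.23  4.5   1.08] M [ 0.843  0.5   -0.024] op 0.0109 q [-0.12  0.43 -0.07  2.23  0.06  0.48  1.55]
```

>>> {"op": "send_rows", "data": {"claw": [0.9,0.9,0.9,0.9,0.9,0.9,0.9,0.9,0.9,0.9,0.9], "translation": [[0,0,0],[0,0,0],[0,0,0],[0,0,0],[0,0,0],[0,0,0],[0,0,0],[0,0,0],[0,0,0],[0,0,0],[0,0,0]], "turn": [[0,0,0.05],[0,0,0.08],[0,0,0.08],[0,0,0.08],[0,0,0.08],[0,0,0.08],[0,0,0.08],[0,0,0.08],[0,0,0.09],[0,0,0],[0,0,0]]}}

```text
t: 4.68
ee_pos: [0.475, 0.028, 0.1753]
tool_rot: [0.855, 0.519, -0.0, -0.0]
wrist_force: [-1.6, 6.7, 1.0]
opening: 0.0108
```

```bash
python3 - <<'E'
from h import *
st()
E
```

```text
t 4.6833 pos [0.475  0.028  0.1753] xang 62.55 tilt [-0.0005  0.0007] F [-1.57  6.69  0.96] M [ 1.411  0.501 -0.07 ] op 0.0108 q [-0.28  0.43  0.13  2.24 -0.12  0.48  1.05]
```

Turned by 40.1°. Open, lift, and check the dial.

>>> {"op": "send_rows", "data": {"claw": [0.2,0,0,0,-0.5,-1,-1,-1,-1], "translation": [[0,0,0],[0,0,0],[0,0,0],[0,0,-15],[0,0,-20],[0,0,-25],[0,0,-25],[0,0,-10],[0,0,0]], "turn": [[0,0,0],[0,0,0],[0,0,0],[0,0,0],[0,0,0],[0,0,0],[0,0,0],[0,0,0],[0,0,0]]}}

```text
t: 5.43
ee_pos: [0.4764, 0.0265, 0.2727]
tool_rot: [0.855, 0.519, 0.002, 0.001]
wrist_force: [1.0, 0.4, -0.0]
opening: 0.0853
```

```bash
python3 - <<'E'
from h import *
go([.5533,.1763,.27]);grab('wrist','w3')
crop('w3',180,130,380,280,4,'c4')
E
```

```text
t 5.4333 pos [0.4764 0.0265 0.2727] xang 62.46 tilt [0.0047 0.0007] F [ 0.99  0.35 -0.04] M [-0.025  0.018  0.032] op 0.0853 q [-0.32  0.28  0.18  2.14 -0.07  0.72  1.  ]
to target, tool mm [168.4  -1.1   3.1]
```

View pics/c4.png

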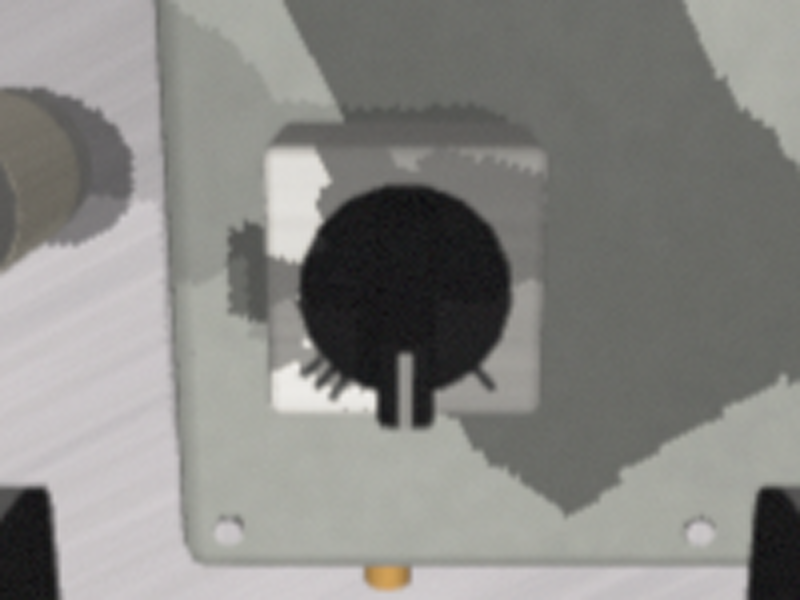

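Dial pointer lies square to the block at (405,400 in crop), between the one- and three-rib marks: the middle click. Now over to the cap.

>>> {"op": "send_rows", "data": {"claw": [-1,-1,-1,-1,-1,-1,-1,-1,-1,-1,-1,-1,-1,-1,-1], "translation": [[18,0,0],[30,0,0],[30,0,0],[30,0,0],[30,0,0],[20,0,0],[10,-1,0],[0,0,0],[0,0,0],[0,0,0],[0,0,0],[0,0,0],[0,0,0],[0,0,0],[0,0,0]], "turn": [[0,0,0],[0,0,0],[0,0,0],[0,0,0],[0,0,0],[0,0,0],[0,0,0],[0,0,0.11],[0,0,0.11],[0,0,0.11],[0,0,0.11],[0,0,0.11],[0,0,0.11],[0,0,0.11],[0,0,0]]}}

```text
t: 6.73
ee_pos: [0.5512, 0.1754, 0.2693]
tool_rot: [0.988, 0.157, -0.001, 0.001]
wrist_force: [0.5, -0.1, -0.2]
opening: 0.0853
```

```bash
python3 - <<'E'
from h import *
go([.5533,.1763,.128]);d=grab('wrist','w4');print(proj(d,[.5533,.1763,.136]))
E
```

```text
t 6.7333 pos [0.5512 0.1754 0.2693] xang 18.06 tilt [-0.0015 -0.0014] F [ 0.5  -0.12 -0.22] M [0.021 0.083 0.024] op 0.0853 q [-0.67  0.42  0.37  1.94 -0.2   0.82  0.13]
to target, tool mm [  2.5  -0.4 141.3]
(np.float64(282.52339075133847), np.float64(202.5154519541007))
```

View pics/w4.png

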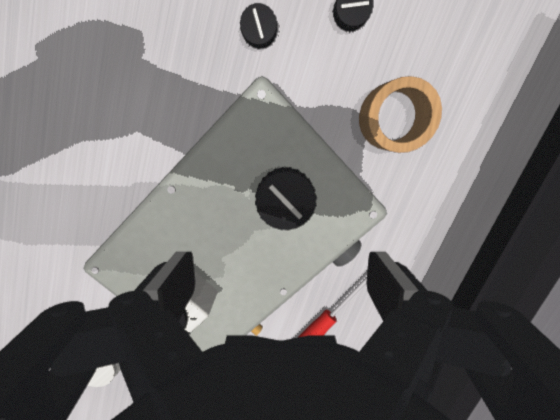

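```bash
python3 - <<'E'
from h import *
crop('w4',245,155,325,240,7,'c5')
E
```

```text
(no output)
```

View pics/c5.png

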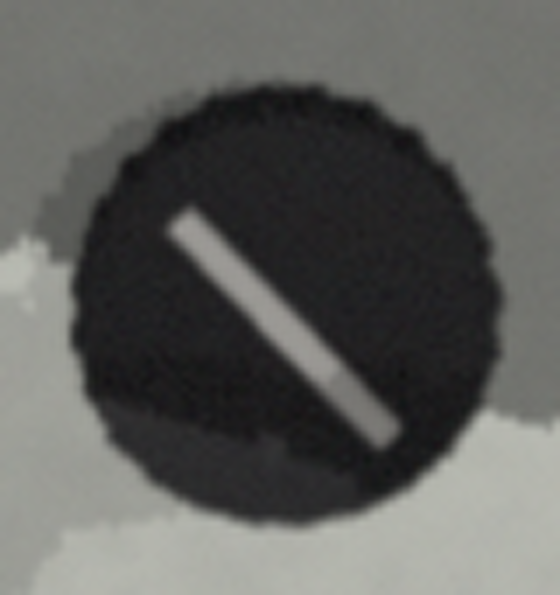

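```bash
python3 - <<'E'
from h import *
d=load('w4');c=atz(d,285.6,202.1,.136);print(c)
a=atz(d,245+182/7,155+222/7,.136);b=atz(d,245+386/7,155+437/7,.136);print(np.degrees(np.arctan2(*(b-a)[1::-1])))
go([c[0],c[1],.128])
E
```

```text
[0.55581908 0.17752927 0.136     ]
-29.249664594398833
t 6.7833 pos [0.5513 0.1755 0.2694] xang 18.45 tilt [-0.0014 -0.0014] F [ 0.27  0.75 -0.31] M [-0.021 -0.001  0.03 ] op 0.0852 q [-0.67  0.42  0.37  1.94 -0.2   0.82  0.13]
to target, tool mm [  5.2  -0.6 141.4]
```

>>> {"op": "send_rows", "data": {"claw": [-1,-1,-1,-1,-1,-1,-1,-0.3,0,0.3,0.5,0.5], "translation": [[3,-0.5,20],[0,0,30],[0,0,30],[0,0,27],[0,0,20],[0,0,12],[0,0,2],[0,0,0],[0,0,0],[0,0,0],[0,0,0],[0,0,0]], "turn": [[0,0,0],[0,0,0],[0,0,0],[0,0,0],[0,0,0],[0,0,0],[0,0,0],[0,0,0],[0,0,0],[0,0,0],[0,0,0],[0,0,0]], "force": 30}}

```text
t: 7.78
ee_pos: [0.5552, 0.1778, 0.1308]
tool_rot: [0.987, 0.16, 0.001, -0.0]
wrist_force: [-0.7, -1.6, 7.7]
opening: 0.0556
```

```bash
python3 - <<'E'
from h import *
st();grab('scene','s5');crop('s5',160,120,360,270,4,'c6')
E
```

```text
t 7.7833 pos [0.5552 0.1778 0.1308] xang 18.4 tilt [0.0021 0.0008] F [-0.73 -1.6   7.73] M [-0.318  0.314  0.045] op 0.0556 q [-0.59  0.61  0.27  2.04 -0.31  0.52  0.22]
```

View pics/c6.png

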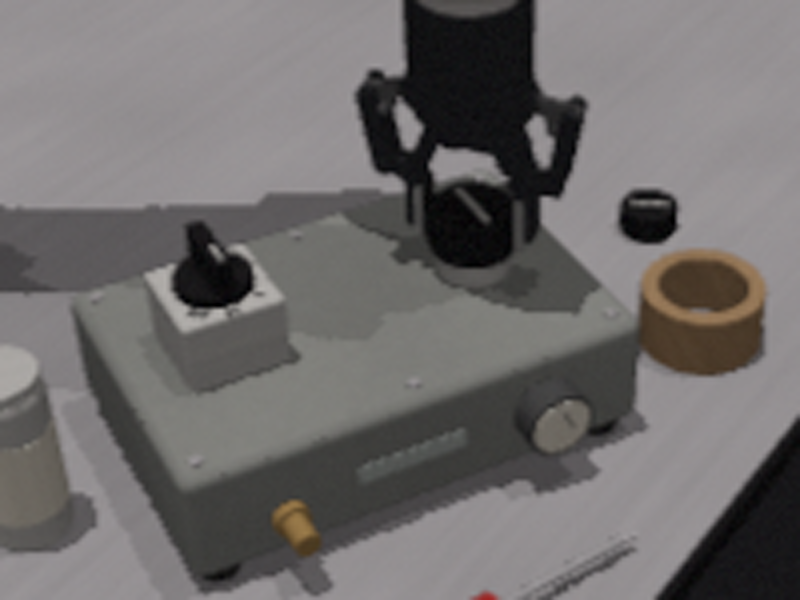

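Cap is gripped (55.6 mm). Feel counter-clockwise (tool −z) first.

>>> {"op": "send_rows", "data": {"claw": [0.5,0.5,0.5,0.5,0.5,0.5], "translation": [[0,0,0],[0,0,0],[0,0,0],[0,0,0],[0,0,0],[0,0,0]], "turn": [[0,0,0],[0,0,0],[0,0,-0.05],[0,0,-0.05],[0,0,0],[0,0,0]], "force": 45}}

```text
t: 8.33
ee_pos: [0.5553, 0.1781, 0.1309]
tool_rot: [0.978, 0.209, 0.001, -0.0]
wrist_force: [-0.8, -0.6, 8.6]
opening: 0.0551
```

```bash
python3 -c "
from h import *
st()"
```

```text
t 8.3333 pos [0.5553 0.1781 0.1309] xang 24.16 tilt [0.0024 0.0013] F [-0.78 -0.58  8.55] M [-0.137  0.37   0.02 ] op 0.0551 q [-0.57  0.61  0.24  2.04 -0.27  0.52  0.29]
```

>>> {"op": "send_rows", "data": {"claw": [0.5,0.5,0.5,0.5,0.5], "translation": [[0,0,0],[0,0,0],[0,0,0],[0,0,0],[0,0,0]], "turn": [[0,0,-0.05],[0,0,-0.05],[0,0,-0.05],[0,0,-0.05],[0,0,0]]}}

```text
t: 8.75
ee_pos: [0.5566, 0.176, 0.1308]
tool_rot: [0.953, 0.304, 0.002, 0.001]
wrist_force: [2.7, -5.1, 4.5]
opening: 0.0548
```

```bash
python3 - <<'E'
from h import *
st();grab('scene','s6');crop('s6',250,145,310,200,10,'c7')
grab('wrist','w6')
E
```

```text
t 8.75 pos [0.5566 0.176  0.1308] xang 35.45 tilt [ 0.0043 -0.    ] F [ 2.71 -5.1   4.49] M [-1.251 -0.625 -1.254] op 0.0548 q [-0.53  0.6   0.18  2.04 -0.21  0.51  0.42]
```

View pics/c7.png

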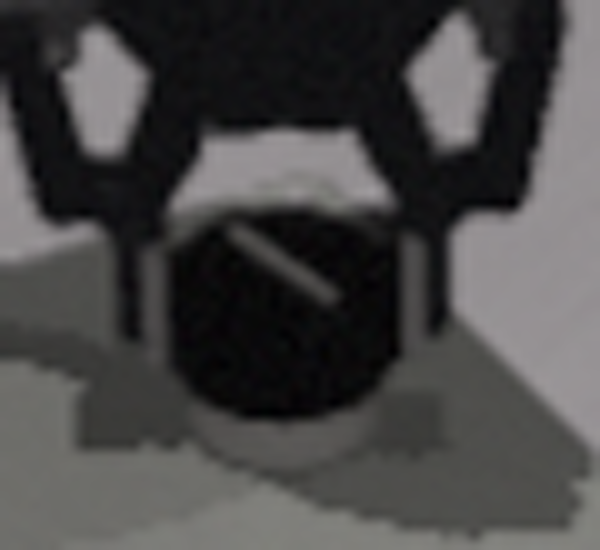

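View pics/w6.png

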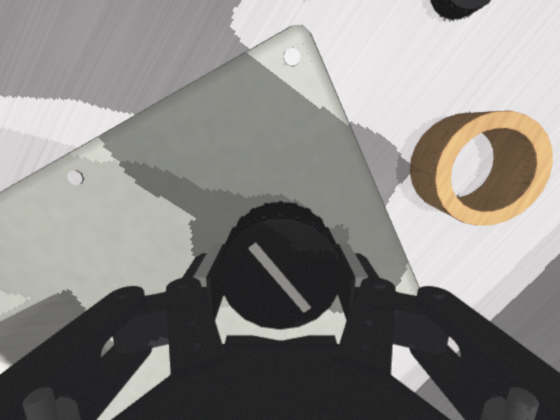

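```bash
python3 - <<'E'
from h import *
d=load('w6');a=atz(d,251,245,.136);b=atz(d,307,309,.136);print(np.degrees(np.arctan2(*(b-a)[1::-1])),(a+b)/2)
d=load('s6');a=atz(d,250+23.3,145+23.2,.136);b=atz(d,250+33.8,145+29.8,.136);print(np.degrees(np.arctan2(*(b-a)[1::-1])),(a+b)/2)
d=load('s5');a=atz(d,160+457/4,120+191/4,.136);b=atz(d,160+489/4,120+221/4,.136);print(np.degrees(np.arctan2(*(b-a)[1::-1])))
E
```

```text
-16.626691680045226 [0.55545867 0.17782178 0.136     ]
-14.343088192366261 [0.55799383 0.17749275 0.136     ]
-25.037567132668972
```

The cap followed about 12° counter-clockwise, then stopped dead (Mz −1.25 N m, gripper turned 17°). Now clockwise.

>>> {"op": "send_rows", "data": {"claw": [0.5,0.5,0.5,0.5,0.5,0.5,0.5,0.5,0.5,0.5], "translation": [[0,0,0],[0,0,0],[0,0,0],[0,0,0],[0,0,0],[0,0,0],[0,0,0],[0,0,0],[0,0,0],[0,0,0]], "turn": [[0,0,0.06],[0,0,0.08],[0,0,0.08],[0,0,0.08],[0,0,0.08],[0,0,0.08],[0,0,0.08],[0,0,0.08],[0,0,0],[0,0,0]]}}

```text
t: 9.68
ee_pos: [0.5558, 0.1771, 0.1308]
tool_rot: [1.0, 0.0, 0.002, 0.0]
wrist_force: [0.1, -4.3, 7.8]
opening: 0.0552
```

```bash
python3 - <<'E'
from h import *
st();grab('wrist','w7')
E
```

```text
t 9.6833 pos [0.5558 0.1771 0.1308] xang 0.0 tilt [ 0.0033 -0.0001] F [ 0.09 -4.27  7.82] M [-0.837 -0.021 -0.109] op 0.0552 q [-0.65  0.62  0.36  2.05 -0.41  0.54  0.  ]
```

View pics/w7.png

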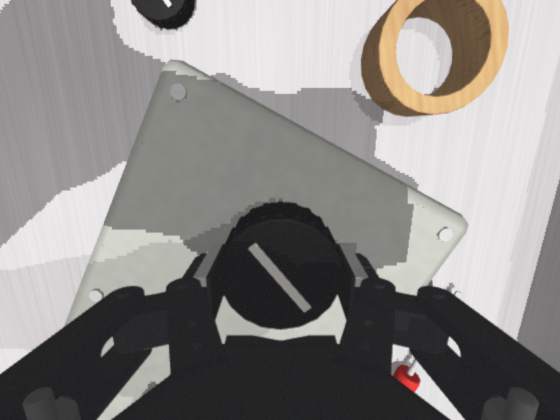

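The cap follows freely clockwise (Mz ≈ −0.1, line unmoved relative to the jaws): a left-hand thread. Continue to beyond 120°.

>>> {"op": "send_rows", "data": {"claw": [0.5,0.5,0.5,0.5,0.5,0.5,0.5,0.5,0.5,0.5,0.5,0.5,0.5,0.5,0.5,0.5,0.5,0.5,0.5,0.5], "translation": [[0,0,0],[0,0,0],[0,0,0],[0,0,0],[0,0,0],[0,0,0],[0,0,0],[0,0,0],[0,0,0],[0,0,0],[0,0,0],[0,0,0],[0,0,0],[0,0,0],[0,0,0],[0,0,0],[0,0,0],[0,0,0],[0,0,0],[0,0,0]], "turn": [[0,0,0.06],[0,0,0.09],[0,0,0.1],[0,0,0.1],[0,0,0.1],[0,0,0.1],[0,0,0.1],[0,0,0.1],[0,0,0.1],[0,0,0.1],[0,0,0.1],[0,0,0.1],[0,0,0.1],[0,0,0.1],[0,0,0.1],[0,0,0.1],[0,0,0.1],[0,0,0.1],[0,0,0],[0,0,0]]}}

```text
t: 11.4
ee_pos: [0.553, 0.1781, 0.1307]
tool_rot: [-0.641, 0.767, 0.002, -0.0]
wrist_force: [-10.0, -0.0, 18.2]
opening: 0.0547
```

```bash
python3 - <<'E'
from h import *
st();grab('wrist','w8')
E
```

```text
t 11.4 pos [0.553  0.1781 0.1307] xang -100.22 tilt [-0.0022  0.0023] F [-9.98 -0.02 18.23] M [-0.015  2.12  -0.189] op 0.0547 q [-0.93  0.76  0.85  2.07 -0.89  0.73 -1.25]
```

View pics/w8.png

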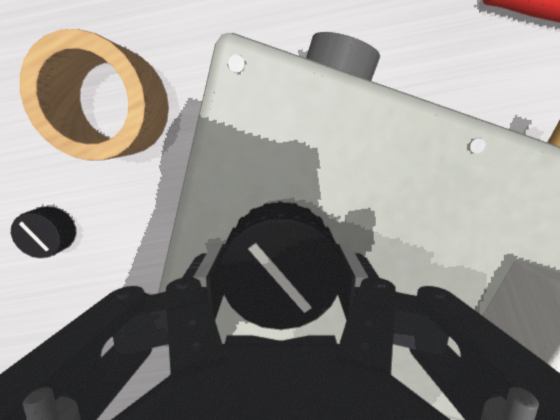

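>>> {"op": "send_rows", "data": {"claw": [0.5,0.5,0.5,0.5,0.5,0.5], "translation": [[0,0,-1],[0,0,-2],[0,0,-3],[0,0,-3],[0,0,-3],[0,0,0]], "turn": [[0,0,0],[0,0,0],[0,0,0],[0,0,0],[0,0,0],[0,0,0]], "force": 60}}

```text
t: 11.95
ee_pos: [0.5532, 0.1784, 0.1414]
tool_rot: [-0.642, 0.767, 0.001, -0.001]
wrist_force: [-5.8, -0.9, -0.2]
opening: 0.0545
```

```bash
python3 - <<'E'
from h import *
st();grab('scene','s9');crop('s9',240,110,320,200,7,'c9')
E
```

```text
t 11.95 pos [0.5532 0.1784 0.1414] xang -100.15 tilt [-0.0026  0.001 ] F [-5.83 -0.87 -0.2 ] M [0.189 1.363 0.029] op 0.0545 q [-0.94  0.75  0.87  2.06 -0.87  0.75 -1.26]
```

View pics/c9.png

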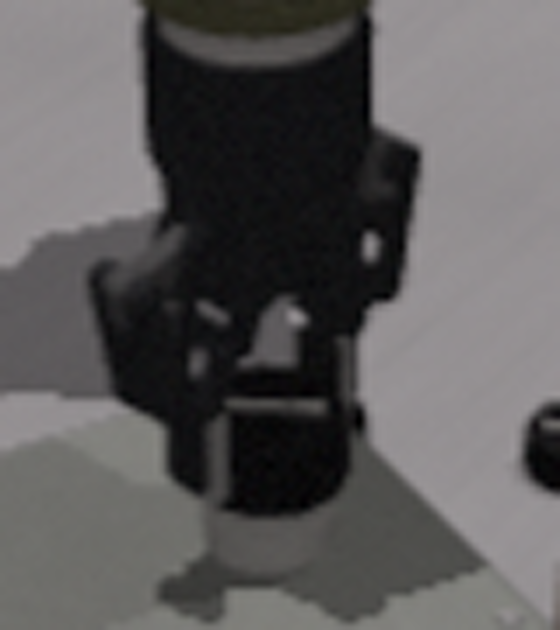

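The cap lifts freely (z force ≈ 0). Lift the rest.

>>> {"op": "send_rows", "data": {"claw": [0.5,0.5,0.5,0.5,0.5,0.5,0.5,0.5,0.5,0.5,0.5], "translation": [[0,0,-5],[0,0,-8],[0,0,-10],[0,0,-10],[0,0,-10],[0,0,-10],[0,0,-9],[0,0,-5],[0,0,-2],[0,0,0],[0,0,0]], "turn": [[0,0,0],[0,0,0],[0,0,0],[0,0,0],[0,0,0],[0,0,0],[0,0,0],[0,0,0],[0,0,0],[0,0,0],[0,0,0]]}}

```text
t: 12.92
ee_pos: [0.5544, 0.1779, 0.2101]
tool_rot: [-0.641, 0.767, 0.0, -0.0]
wrist_force: [-0.1, -0.4, -0.4]
opening: 0.0546
```

```bash
python3 - <<'E'
from h import *
st();grab('scene','s10');grab('wrist','w10');grab('top','t10');crop('s10',160,70,360,220,4,'c10');crop('t10',155,175,345,335,4,'c11')
E
```

```text
t 12.9167 pos [0.5544 0.1779 0.2101] xang -100.2 tilt [-0.0003 -0.    ] F [-0.11 -0.41 -0.4 ] M [-0.028  0.012  0.036] op 0.0546 q [-1.01  0.68  0.98  2.01 -0.75  0.87 -1.36]
```

View pics/c10.png

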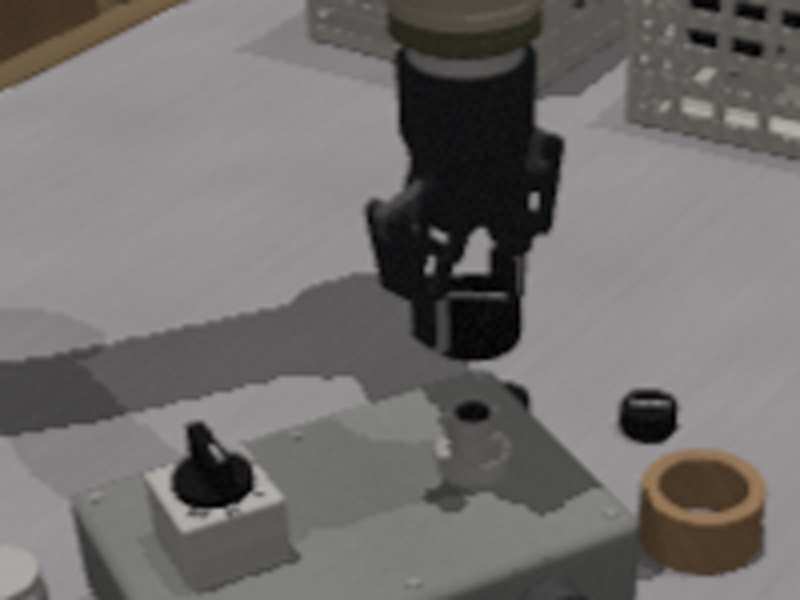

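View pics/w10.png

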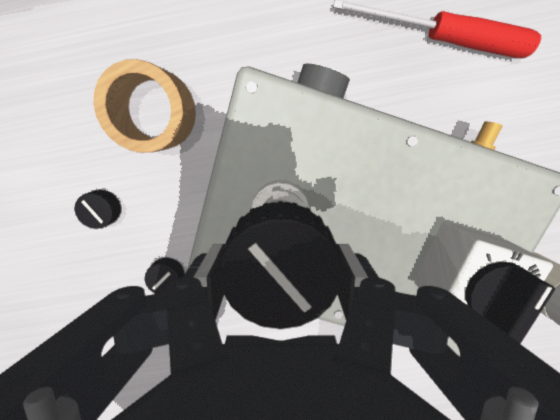

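View pics/c11.png

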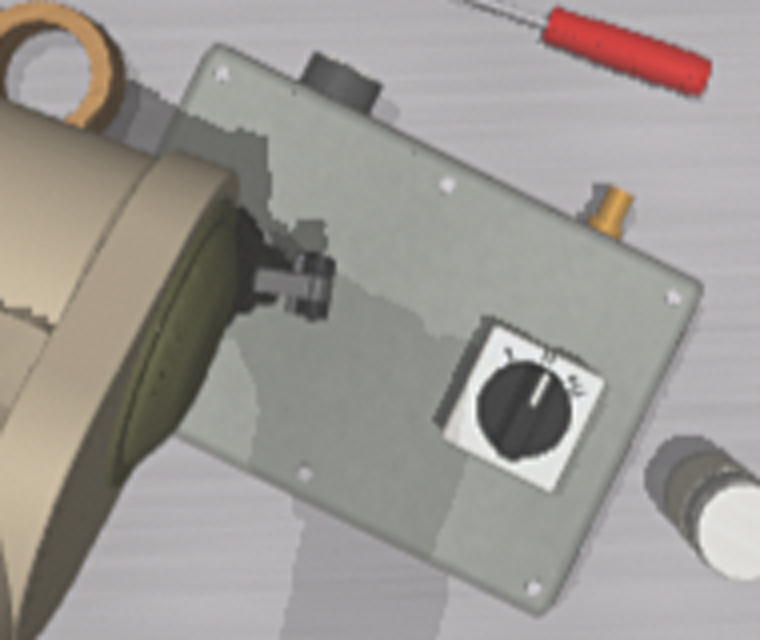

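```bash
python3 - <<'E'
from h import *
d=load('s10');print('neck',atz(d,160+473/4,70+411/4,.131))
print('cap top line centre',atz(d,160+475/4,70+295/4,.215))
d=load('w10');print('cap line',atz(d,279.5,277,.2154))
s,m=st();print(s['joint_velocities'].round(4))
E
```

```text
neck [0.55649602 0.17852366 0.131     ]
cap top line centre [0.55976772 0.17775796 0.215     ]
cap line [0.55876379 0.17704954 0.2154    ]
t 13.0667 pos [0.5543 0.1777 0.2098] xang -100.21 tilt [-0.0007 -0.0004] F [ 0.33  0.34 -1.53] M [-0.002  0.032 -0.024] op 0.0549 q [-1.01  0.68  0.98  2.01 -0.75  0.87 -1.36]
[ 0.0005 -0.0005  0.001  -0.0019 -0.0004  0.0022 -0.0002]
```

The cap sprang about 1.4 mm towards +x when the side load was released; shift it back, and up 0.5 mm.

>>> {"op": "send_rows", "data": {"claw": [0.5,0.5,0.5,0.5,0.5], "translation": [[0,0.8,-0.5],[0,0.6,-0.3],[0,0,0],[0,0,0],[0,0,0]], "turn": [[0,0,0],[0,0,0],[0,0,0],[0,0,0],[0,0,0]]}}

```text
t: 13.48
ee_pos: [0.5532, 0.1781, 0.2111]
tool_rot: [-0.641, 0.767, 0.0, -0.0]
wrist_force: [0.5, 0.3, -1.2]
opening: 0.0549
```

```bash
python3 - <<'E'
from h import *
from bench import hand_in
s,m=st();print(s['joint_velocities'].round(4)); print(hand_in())
E
```

```text
t 13.4833 pos [0.5532 0.1781 0.2111] xang -100.21 tilt [-0. -0.] F [ 0.47  0.33 -1.15] M [-0.034  0.044 -0.022] op 0.0549 q [-1.02  0.68  0.98  2.01 -0.75  0.87 -1.36]
[ 0.0008 -0.0002  0.0003 -0.0018  0.0012  0.0008 -0.0004]
the job is handed in; nothing more can be done
None
```

The job is done and handed in at about 13.5 s of the 53 s allowed; no verdict was reported.

- **Dial:** I turned it clockwise by 40° to the middle click. In the wrist picture after release, the pointer stands between the one-rib and three-rib marks. The last top view shows it still at the two ribs.
- **Cap thread:** It is left-handed. Counter-clockwise the cap stopped dead after about 12° with 1.25 N m of torque. Clockwise it turned freely, and I took it to about 123° from where it started.
- **Cap at the end:** It is held level and still at 60 N, 80.4 mm above where it sat. The tool's tilt reads about 0, and the wrist shows only a force about equal to the cap's weight.
- **Bystanders:** I touched none of them. The last pictures show the tape roll and screwdriver where they were, and the can in the same place in the top view.

One check disagreed. After the lift, the pictures put the cap up to about 3 mm off the neck's centre, and the wrist reading suggested about 1.4 mm. I shifted it back by that 1.4 mm, so up to about 2 mm may remain, which is within the camera calibration error. I took no picture after that last shift.

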